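Spot-check the vase with the infrared thermometer

ROBOT

A 7-joint arm with a two-finger parallel gripper is mounted at the origin on the work surface. World frame = base frame: x ahead of the robot, y to its left, z up, the work surface at z = 0. Lengths are in m, angles in rad, forces in N, time in s.
With the tool pointing down it reaches from about 0.425 to 0.925 m from the base axis. Payload 6.8 kg.
Tool frame: the origin (TCP) lies on the centre line of the jaws, within the pads' length; the fingertips stand 14 mm ahead of it and the grasp point (between the pads) lies 5 mm behind it; z points along the fingers, y is the line along which they close (so a half turn about z gives the same grasp; the last joint's range is limited). The gripper opens to 85 mm and grips with 20 to 120 N. Pads are 22 mm wide; open, the fingers measure 114 mm over their backs; the gripper's body (76 mm by 85 mm) begins 54 mm behind the grasp point. The pads swing forward as they close: fully open they stand 13 mm farther back than shut.
Start: joints at [-1.316, 0.477, 0.022, 1.555, -0.011, 1.109, -0.083], TCP at [0.24, 0.631, 0.245] pointing down, gripper open.
Joint ranges: [-2.96, 2.96], [-0.34, 2.1], [-1.41, 1.46], [0.24, 2.44], [-1.37, 4.51], [0.17, 1.92], [-2.96, 2.96]. Speed limits (rad/s): [2.39, 2.39, 3.14, 3.14, 3.14, 3.14, 3.14].

INTERFACE

Orientations are given as a unit quaternion [w, x, y, z].
In Python, from station import bot gives the robot as it stands. The module is installed in compiled form; this text tells all that it offers.
- The arm moves only by the tool drive_tool, never from a script. Its argument "commands" is a list of rows, each an object with "hand": the opening, from 0 (shut) to 1 (fully open); "translation": the shift along the world's x, y, z in mm, a list of three; "angular": the turn, a rotation vector about the world's x, y, z in rad, a list of three. In form: [{"hand": hand, "translation": [tx, ty, tz], "angular": [ax, ay, az]}, ...]. A call has 1 to 12 rows; each row is the pose to reach, as a shift and turn from the pose commanded when the call began; what a row does not reach only later rows make up. A row lasts 1/8 s, in which the tool goes at most 62.5 mm and 10.7 degrees, less where a joint would pass 70% of its speed; a pose out of reach is approached as far as the arm can. A call with a gripper value outside its range is refused whole. The fingers move at their own pace and stop on an object; "force" is the grip in N (left out, the last holds). Time passes only in rows, so rows that repeat a pose let the fingers close. It gives the time, the measured TCP pose, the force, the opening and the grip force at its end, in the units of the state.
- bot.get_obs(): the state, without advancing time (a new reading comes with each control period).
- bot.read_camera(name): name is "side" or "top"; returns the picture (480x640x3 uint8, red, green, blue); there is no depth.
- bot.camera_model(name): a dict with "fx", "fy", "cx", "cy" (pixels), "k1" (the pictures are not rectified: a ray, as slopes to the right and down, at radius r is drawn at 1 + k1 r^2 times it, then the intrinsics apply), "view" (4x4, takes a point from world to camera coordinates). Camera axes: x right, y up, looking along -z (the intrinsics and any distortion apply to the point x, -y, -z); pixel columns grow to the right and rows downward; lengths in m; the calibration is good to about 2 mm. A picture is of the moment at which its call begins. camera_model takes no time and is no camera call.
- bot.hand_in(): hands the job in; it is judged then, once.
Trained networks look in the newest picture that a camera, given by its name, has taken for a name from the list of things; names that differ only in an ending like _2 or _b are one class to them, and where a whole thing is asked for, a point or a joint stands for the part that bears it (a point fixed in the world has none). Each returns a list of dicts, best first, with "score" (0 to 1); they miss things now and then, are a little off and sometimes report something else, mostly with a low value. They report only what shows in the picture. A call takes as long as a camera call. They do not tell look-alikes from the thing itself.
- bot.find_in(camera, query): "position" ([column, row] in pixels, amid what is visible of it).
- bot.outline_of(camera, query): "pixels" (480x640 bool, what is visible of it) and "position" ([column, row] in pixels, amid what is visible of it).
The state is a dict: "t": time; "q": joint angles; "joint_vel": joint speeds; "joint_torque": joint torques, N m; "eef_pos": TCP position; "tool_rot": TCP orientation; "contact_force": force on the tool from outside, world axes, zero at the start; "torque": the same for the moment, N m; "gripper_width": opening from 0.0 (shut) to 1.0 (fully open); "grasp_force": force on a finger pad.
Only numpy, scipy, OpenCV 4.12 (cv2) and the standard library are available. Lean on these libraries where they do the work, as an engineer would, in place of code of your own. Each camera call takes 0.05 s, during which the arm holds its last target. There are 200 camera calls.

TASK

Pick up the wand-shaped infrared thermometer from its cork mat and take a reading of the narrow-necked vase: hold the thermometer still for two seconds with its nose about 10 cm from the vase, pointing squarely at the middle of the round belly. Do not touch or shift the vase. Then lay the thermometer back on its cork mat, screen up, and let go; do not drop it.

Things in the scene. Friction and masses are not known exactly. Their poses are not given: they have to be found in the camera images.
- thermo: Wand-shaped thermometer, 160 mm long, screen up on the mat, nose away from the robot (within 45 deg of +x). Grip the flat-sided grey body (x -80 to +35, 34 wide, 36 high); the black nose, a cone 24 flaring to 36 diameter, runs on to the lens at x +80. Origin on the underside, within 10 of the balance point; x to the nose, z up. It sights along +x from the lens, at y 0, z +18. 0.12 to 0.22 kg.
- mat: Flat cork mat, 220 (x) by 130 (y), 5 mm thick, fixed on the table ahead of the robot, to its left or right. Origin at the centre of its underside, on the table; z up.
- vase: Narrow-necked vase, unglazed terracotta, 165 mm tall: round belly 84 diameter, neck 26, lip 40. Stands loose on a pale kiln shelf 18 thick (500 wide, 170 deep), in a row with a wide bowl 60 tall and a straight lidded jar 146 tall of the same clay, any order, about 155 apart. Origin at the centre of its foot, z up. About 0.6 kg.
- vase_belly (a point): Middle of the vase's belly: the point on its axis 57 mm above its foot (75 above the table); the belly's surface lies 42 from it all round. The space between robot and vase holds nothing taller than 45 over the table, save the thermometer itself.
There are look-alikes about, which are no part of the job. Leave any turquoise look-alike of the thermo alone.

How it is judged:
By the outcome, as a careful person would: the job done as asked, in the order asked, and still so for the second after the job is handed in, with the robot touching nothing.
It also fails if it takes over 48 s, if anything falls off the work surface, if the arm or the gripper's body presses on something with over 40 N, if the wrist force passes 120 N, or if a joint passes its speed limit or range.

## Working session

There is one attempt and no reset: what is moved stays moved. The work goes in short steps, Python scripts to look and compute and a tool call to move; the robot and the scene stay as the last step left them, time stands still between calls to the robot, and variables do not carry over. Pictures are saved under pics/ and viewed, at most 10 in all, crops included, and the job is handed in when it is done.

Besides the shell and the picture viewer there is one more tool, called after "Call:" as name(argument=value, ...), one argument or row to a line, values as JSON. drive_tool: Moves the arm, as the interface text tells. Its arguments: {"type":"object","properties":{"commands":{"type":"array","items":{"type":"object","properties":{"hand":{"type":"number"},"translation":{"type":"array","items":{"type":"number"}},"angular":{"type":"array","items":{"type":"number"}}}}},"force":{"type":"number"}},"required":["commands"]}

```bash
mkdir -p pics; cat > h.py <<'E'
import numpy as np, cv2
from station import bot
def ray(cam,px):
    m=bot.camera_model(cam); V=np.array(m['view'])
    d=np.array([(px[0]-m['cx'])/m['fx'],(px[1]-m['cy'])/m['fy']]); u=d.copy()
    for _ in range(20): u=d/(1+m['k1']*(u@u))
    R=V[:3,:3]; c=-R.T@V[:3,3]
    return c,R.T@np.array([u[0],-u[1],-1.])
def onz(cam,px,z):
    c,d=ray(cam,px); return c+d*(z-c[2])/d[2]
def tri(p1,p2,c1='top',c2='side'):
    a,d=ray(c1,p1); b,e=ray(c2,p2)
    s=np.linalg.lstsq(np.c_[d,-e],b-a,rcond=None)[0]
    P,Q=a+d*s[0],b+e*s[1]; return (P+Q)/2,np.linalg.norm(P-Q)
def proj(cam,P):
    m=bot.camera_model(cam); V=np.array(m['view']); p=V[:3,:3]@np.array(P)+V[:3,3]
    u=np.array([p[0],-p[1]])/-p[2]; u=u*(1+m['k1']*(u@u)); return u*[m['fx'],m['fy']]+[m['cx'],m['cy']]
E
python3 - <<'E'
from h import *
np.set_printoptions(precision=3,suppress=True)
for c in ['top','side']:
    im=bot.read_camera(c); cv2.imwrite(f'pics/{c}0.png',im[:,:,::-1])
    print(c,'cam at',ray(c,(320,240)))
    for q in ['thermo','mat','vase','vase_belly']:
        print(q,[(np.round(r['position']),round(r['score'],2)) for r in bot.find_in(c,q)])
print(bot.get_obs())
E
```

```text
top cam at (array([ 0.375, -0.152,  1.179]), array([ 0.132,  0.004, -0.991]))
thermo [(array([382., 301.]), 0.69), (array([514., 330.]), 0.61)]
mat [(array([399., 305.]), 0.73)]
vase [(array([201., 183.]), 0.88), (array([398., 303.]), 0.59)]
vase_belly [(array([199., 185.]), 0.58)]
side cam at (array([ 0.355, -1.243,  0.885]), array([ 0.126,  0.788, -0.602]))
thermo [(array([258., 389.]), 0.82), (array([271., 288.]), 0.65)]
mat [(array([273., 301.]), 0.73)]
vase [(array([342., 180.]), 0.68)]
vase_belly [(array([342., 178.]), 0.85), (array([274., 305.]), 0.32)]
{'t': 0.5, 'q': array([-1.316,  0.477,  0.022,  1.555, -0.012,  1.109, -0.083]), 'joint_vel': array([-0.   , -0.   ,  0.001, -0.004,  0.001,  0.002, -0.001]), 'joint_torque': array([ -0.001, -59.581,   1.605, -28.129,   0.012,   0.003,  -0.   ]), 'eef_pos': array([0.24 , 0.631, 0.245]), 'tool_rot': array([-0.   ,  0.18 ,  0.984,  0.   ]), 'contact_force': array([ 1.194, -0.235, -0.876]), 'torque': array([-0.024, -0.031,  0.005]), 'grasp_force': 0.0, 'gripper_width': 0.9986198721066071}
```

View pics/top0.png

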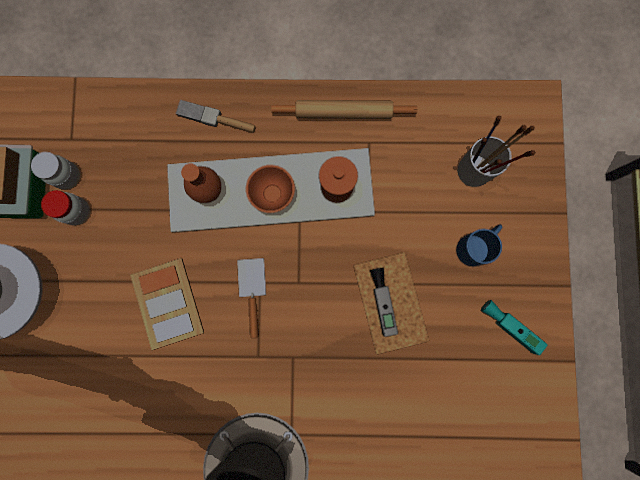

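View pics/side0.png

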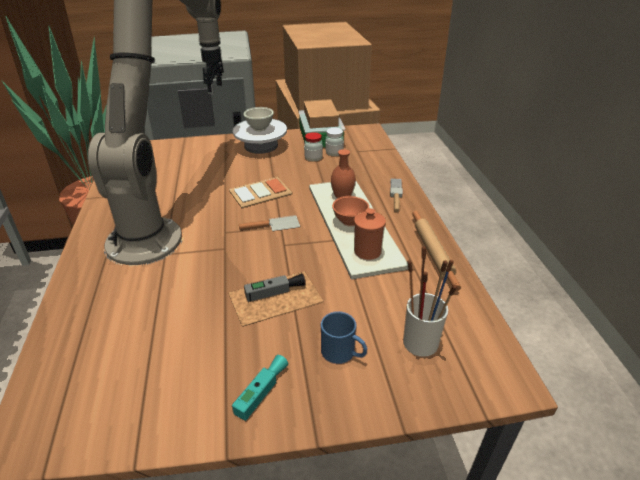

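Candidates for the thermometer: the grey and black wand on the cork mat at top (383,301) / side (270,288), and the turquoise look-alike at top (514,330) / side (260,389). I choose the grey one. The vase is at top (201,183) / side (343,178). The bowl (270,188) and lidded jar (338,178) are the other clay pieces.

```bash
cat > fit.py <<'E'
from h import *
from scipy.optimize import minimize
from scipy.spatial.transform import Rotation as Ro
def circ(x,r,z0):
    a=np.linspace(0,2*np.pi,24,endpoint=False); return np.c_[np.full(24,x),r*np.cos(a),z0+r*np.sin(a)]
BODY=np.array([[x,y,z] for x in(-.08,.035) for y in(-.017,.017) for z in(0,.036)])
NOSE=np.r_[circ(.035,.012,.018),circ(.08,.018,.018)]
def ring(z,r):
    a=np.linspace(0,2*np.pi,24,endpoint=False); return np.c_[r*np.cos(a),r*np.sin(a),np.full(24,z)]
BELLY=np.vstack([ring(.057+.042*np.sin(t),.042*np.cos(t)) for t in np.linspace(-1.0,1.3,12)]); NECK=np.r_[ring(.09,.013),ring(.16,.013)]; LIP=np.r_[ring(.158,.02),ring(.165,.02)]
MAT=np.array([[x,y,z] for x in(-.11,.11) for y in(-.065,.065) for z in(0,.005)])
def sil(cam,parts,T):
    m=np.zeros((1920,2560),np.uint8)
    for p in parts:
        q=np.array([proj(cam,T(v)) for v in p])
        cv2.fillConvexPoly(m,cv2.convexHull(np.round(q*4+1.5).astype(np.int32)),1)
    return cv2.resize(m.astype(np.float32),(640,480),interpolation=cv2.INTER_AREA)
def fit(masks,parts,x0,z,step):
    T=lambda p:(lambda v:np.array([np.cos(p[2])*v[0]-np.sin(p[2])*v[1]+p[0],np.sin(p[2])*v[0]+np.cos(p[2])*v[1]+p[1],v[2]+z])) 
    def cost(p):
        p=np.r_[p,0][:3]; c=0
        for cam,m in masks.items():
            s=sil(cam,parts,T(p)); c+=1-np.minimum(s,m).sum()/np.maximum(s,m).sum()
        return c
    x0=np.array(x0,float); sim=np.vstack([x0]+[x0+np.eye(len(x0))[i]*step[i] for i in range(len(x0))])
    return minimize(cost,x0,method='Nelder-Mead',options=dict(initial_simplex=sim,xatol=2e-4,fatol=1e-4,maxiter=120))
def near(cam,q,px):
    r=min(bot.outline_of(cam,q),key=lambda r:np.hypot(*(np.array(r['position'])-px)))
    return np.array(r['pixels']).astype(np.float32)
E
python3 - <<'E'
from fit import *
np.set_printoptions(precision=4,suppress=True)
for c in ['top','side']: bot.read_camera(c)
out=[]
for q,parts,px,z,x0,st in [('thermo',[BODY,NOSE],[(383,301),(270,288)],.005,0,(.02,.02,.2)),('vase',[BELLY,NECK,LIP],[(201,183),(343,178)],.018,0,(.02,.02)),('mat',[MAT],[(390,303),(275,300)],0,0,(.02,.02,.2))]:
    mk={c:near(c,q,p) for c,p in zip(['top','side'],px)}
    if q=='mat':  # fill thermometer hole
        for c in mk: mk[c]=np.maximum(mk[c],th[c])
    if q=='thermo': th=mk
    g=onz('top',px[0],z+.02)[:2]; x0=list(g)+([-0.15+.3] if len(st)==3 else [])
    for sub in (mk,{'top':mk['top']},{'side':mk['side']}):
        r=fit(sub,parts,x0,z,st); print(q,list(sub),r.x,round(r.fun,3),[int(m.sum()) for m in sub.values()])
for c,(u,v) in zip(['top','side'],[(385,302),(272,290)]):
    im=bot.read_camera(c)[v-50:v+50,u-65:u+65,::-1].copy()
    out.append(cv2.resize(im,None,fx=4,fy=4,interpolation=cv2.INTER_CUBIC)[:300*2,:400*2][:400,:])
cv2.imwrite('pics/crop1.png',cv2.resize(np.hstack(out),(800,308)))
E
```

```text
Traceback (most recent call last):
  File "fit.py", line 26, in fit
    return minimize(cost,x0,method='Nelder-Mead',options=dict(initial_simplex=sim,xatol=2e-4,fatol=1e-4,maxiter=120))
  File "fit.py", line 23, in cost
    s=sil(cam,parts,T(p)); c+=1-np.minimum(s,m).sum()/np.maximum(s,m).sum()
  File "fit.py", line 15, in sil
    q=np.array([proj(cam,T(v)) for v in p])
                ~~~~^^^^^^^^^^
  File "h.py", line 16, in proj
    m=bot.camera_model(cam); V=np.array(m['view']); p=V[:3,:3]@np.array(P)+V[:3,3]
ValueError: time passes only in moves, steps and waits
```

```bash
sed -i 's/bot.camera_model(cam)/CM(cam)/; s/^from station import bot/from station import bot\nfrom functools import lru_cache\nCM=lru_cache(None)(lambda c:bot.camera_model(c))/' h.py
cat > m1.py <<'E'
from fit import *
np.set_printoptions(precision=4,suppress=True)
for c in ['top','side']: bot.read_camera(c)
out=[]
for q,parts,px,z,x0,st in [('thermo',[BODY,NOSE],[(383,301),(270,288)],.005,0,(.02,.02,.2)),('vase',[BELLY,NECK,LIP],[(201,183),(343,178)],.018,0,(.02,.02)),('mat',[MAT],[(390,303),(275,300)],0,0,(.02,.02,.2))]:
    mk={c:near(c,q,p) for c,p in zip(['top','side'],px)}
    if q=='mat':
        for c in mk: mk[c]=np.maximum(mk[c],th[c])
    if q=='thermo': th=mk
    g=onz('top',px[0],z+.02)[:2]; x0=list(g)+([.15] if len(st)==3 else [])
    for sub in (mk,{'top':mk['top']},{'side':mk['side']}):
        r=fit(sub,parts,x0,z,st); print(q,list(sub),r.x,round(r.fun,3),[int(m.sum()) for m in sub.values()])
for c,(u,v) in zip(['top','side'],[(385,302),(272,290)]):
    im=bot.read_camera(c)[v-50:v+50,u-65:u+65,::-1].copy()
    out.append(im)
cv2.imwrite('pics/crop1.png',cv2.resize(np.hstack(out),(780,300),interpolation=cv2.INTER_CUBIC))
print(bot.get_obs()['t'])
E
time python3 m1.py
```

```text
thermo ['top', 'side'] [ 0.3858 -0.2958  0.2046] 0.275 [939, 913]
thermo ['top'] [ 0.3829 -0.2967  0.1998] 0.12 [939]
thermo ['side'] [ 0.3875 -0.295   0.1763] 0.139 [913]
vase ['top', 'side'] [0.6508 0.1281] 0.212 [1204, 781]
vase ['top'] [0.6506 0.1283] 0.04 [1204]
vase ['side'] [0.651 0.126] 0.166 [781]
mat ['top', 'side'] [ 0.3805 -0.3163  0.2507] 0.142 [5054, 2872]
mat ['top'] [ 0.3805 -0.3171  0.2589] 0.034 [5054]
mat ['side'] [ 0.3832 -0.3118  0.219 ] 0.082 [2872]
1.2
real	0m26.457s
user	0m18.447s
sys	0m4.892s
```

View pics/crop1.png

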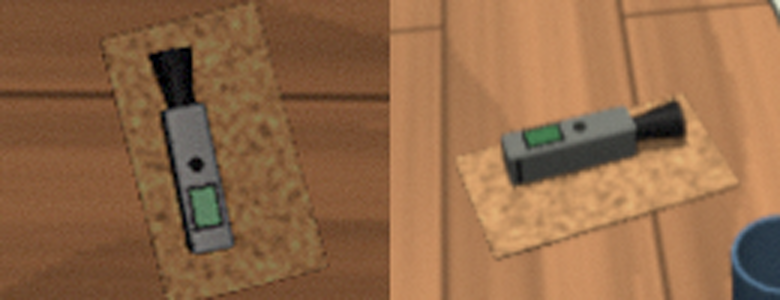

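The crop confirms the grey, screen-up wand lying on cork. Its body's front edge is at top ≈(381,287) and its rear edge at (390,335), giving yaw ≈0.20 rad. The fits put the thermometer at (0.385, −0.296), the vase at (0.651, 0.128) and the mat at (0.381, −0.316, yaw 0.25). These agree with the sizes and reach given.

Call:
drive_tool(
  commands=[
    {"hand": 1, "translation": [40, -50, 10], "angular": [0, 0, -0.18]},
    {"hand": 1, "translation": [80, -100, 10], "angular": [0, 0, -0.36]},
    {"hand": 1, "translation": [120, -150, 10], "angular": [0, 0, -0.54]},
    {"hand": 1, "translation": [160, -200, 10], "angular": [0, 0, -0.72]},
    {"hand": 1, "translation": [195, -250, 10], "angular": [0, 0, -0.9]},
    {"hand": 1, "translation": [220, -305, 10], "angular": [0, 0, -1.08]},
    {"hand": 1, "translation": [235, -365, 10], "angular": [0, 0, -1.25]},
    {"hand": 1, "translation": [245, -425, 10], "angular": [0, 0, -1.4]},
    {"hand": 1, "translation": [245, -485, 10], "angular": [0, 0, -1.55]},
    {"hand": 1, "translation": [245, -545, 10], "angular": [0, 0, -1.7]},
    {"hand": 1, "translation": [240, -605, 10], "angular": [0, 0, -1.85]},
    {"hand": 1, "translation": [235, -665, 0], "angular": [0, 0, -2.0]},
  ],
  force=50,
)

```text
t: 2.7
eef_pos: [0.4749, -0.0357, 0.2461]
tool_rot: [0.0, 0.926, 0.377, 0.001]
contact_force: [1.2, -0.4, -0.4]
gripper_width: 1.003
grasp_force: 0.0
```

Call:
drive_tool(
  commands=[
    {"hand": 1, "translation": [-20, -55, 0], "angular": [0, 0, -0.15]},
    {"hand": 1, "translation": [-40, -110, 0], "angular": [0, 0, -0.3]},
    {"hand": 1, "translation": [-55, -165, -10], "angular": [0, 0, -0.45]},
    {"hand": 1, "translation": [-70, -215, -30], "angular": [0, 0, -0.58]},
    {"hand": 1, "translation": [-90, -262, -60], "angular": [0, 0, -0.58]},
    {"hand": 1, "translation": [-90, -262, -105], "angular": [0, 0, -0.58]},
    {"hand": 1, "translation": [-90, -262, -140], "angular": [0, 0, -0.58]},
    {"hand": 1, "translation": [-90, -262, -140], "angular": [0, 0, -0.58]},
    {"hand": 1, "translation": [-90, -262, -140], "angular": [0, 0, -0.58]},
  ],
)

```text
t: 3.82
eef_pos: [0.3852, -0.2965, 0.1065]
tool_rot: [0.0, 0.995, 0.099, 0.001]
contact_force: [0.7, 0.1, 0.6]
gripper_width: 0.997
grasp_force: 0.0
```

```bash
python3 - <<'E'
from h import *
o=[bot.read_camera('top')[235:365,300:470,::-1],bot.read_camera('side')[215:345,190:360,::-1]]
cv2.imwrite('pics/above.png',cv2.resize(np.hstack(o),(800,306),interpolation=cv2.INTER_CUBIC))
print(bot.get_obs()['eef_pos'],bot.get_obs()['q'],bot.get_obs()['tool_rot'])
E
```

```text
[ 0.38570286 -0.29639329  0.10683456] [-0.06994766  0.4609669   0.75066235  2.15643259 -0.49444071  0.69570877
 -0.3540247 ] [6.56450148e-04 9.95039570e-01 9.94690337e-02 1.31676761e-03]
```

View pics/above.png

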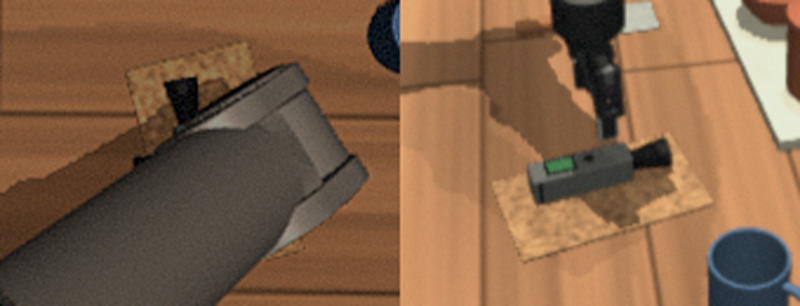

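The jaws straddle the body (side picture crop ≈(608,130)), lined up with its axis. Now descend, then close.

Call:
drive_tool(
  commands=[
    {"hand": 1, "translation": [0, 0, -30], "angular": [0, 0, 0]},
    {"hand": 1, "translation": [0, 0, -55], "angular": [0, 0, 0]},
    {"hand": 1, "translation": [0, 0, -70], "angular": [0, 0, 0]},
    {"hand": 1, "translation": [0, 0, -79], "angular": [0, 0, 0]},
    {"hand": 1, "translation": [0, 0, -79], "angular": [0, 0, 0]},
    {"hand": 0.5, "translation": [0, 0, -79], "angular": [0, 0, 0]},
    {"hand": 0.3, "translation": [0, 0, -79], "angular": [0, 0, 0]},
    {"hand": 0.1, "translation": [0, 0, -79], "angular": [0, 0, 0]},
    {"hand": 0, "translation": [0, 0, -79], "angular": [0, 0, 0]},
    {"hand": 0, "translation": [0, 0, -79], "angular": [0, 0, 0]},
    {"hand": 0, "translation": [0, 0, -79], "angular": [0, 0, 0]},
    {"hand": 0, "translation": [0, 0, -79], "angular": [0, 0, 0]},
  ],
  force=50,
)

```text
t: 5.42
eef_pos: [0.3848, -0.296, 0.0268]
tool_rot: [0.0, 0.995, 0.099, 0.0]
contact_force: [-1.0, 2.0, 5.5]
gripper_width: 0.392
grasp_force: 50.0
```

Call:
drive_tool(
  commands=[
    {"hand": 0, "translation": [0, 0, 20], "angular": [0, 0, 0]},
    {"hand": 0, "translation": [0, 0, 45], "angular": [0, 0, 0]},
    {"hand": 0, "translation": [4, 15, 70], "angular": [0, 0, 0.02]},
    {"hand": 0, "translation": [12, 55, 70], "angular": [0, 0, 0.05]},
    {"hand": 0, "translation": [22, 100, 70], "angular": [0, 0, 0.1]},
    {"hand": 0, "translation": [33, 150, 70], "angular": [0, 0, 0.15]},
    {"hand": 0, "translation": [44, 200, 70], "angular": [0, 0, 0.2]},
    {"hand": 0, "translation": [55, 245, 70], "angular": [0, 0, 0.25]},
    {"hand": 0, "translation": [64, 285, 65], "angular": [0, 0, 0.3]},
    {"hand": 0, "translation": [69, 310, 57], "angular": [0, 0, 0.3]},
    {"hand": 0, "translation": [71, 318, 52], "angular": [0, 0, 0.3]},
    {"hand": 0, "translation": [71, 318, 52], "angular": [0, 0, 0.3]},
  ],
)

```text
t: 6.92
eef_pos: [0.455, 0.0211, 0.0778]
tool_rot: [0.0, 0.969, 0.246, -0.001]
contact_force: [0.3, 0.1, -2.1]
gripper_width: 0.384
grasp_force: 50.3
```

```bash
python3 - <<'E'
from fit import *
o=[bot.read_camera('top')[130:330,150:420,::-1],bot.read_camera('side')[130:330,190:460,::-1]]
cv2.imwrite('pics/read.png',cv2.resize(np.hstack(o),(800,296),interpolation=cv2.INTER_CUBIC))
s=bot.get_obs();print(s['t'],s['eef_pos'],s['tool_rot'],s['q'])
for c in ['top','side']:
    print(c,[(np.round(r['position']),round(r['score'],2)) for r in bot.find_in(c,'thermo')])
p=[.456,.022];y=.5
for x in(-.08,.035,.08):
    P=[p[0]+x*np.cos(y),p[1]+x*np.sin(y),.075]; print(x,proj('side',P),proj('top',P))
mk={'top':near('top','vase',(201,183)),'side':near('side','vase',(343,178))}
r=fit(mk,[BELLY,NECK,LIP],[.651,.128],.018,(.02,.02)); print('vase',r.x,r.fun)
E
```

```text
7.025 [0.45519467 0.02033054 0.07829297] [ 3.72186378e-04  9.69414024e-01  2.45430714e-01 -2.74437902e-04] [-0.71232792  0.45372434  0.65368938  2.23433532 -0.49332942  0.59584083
 -0.76538081]
top [(array([513., 331.]), 0.83), (array([257., 286.]), 0.81)]
side [(array([254., 390.]), 0.7), (array([280., 206.]), 0.62)]
-0.08 [266.19062661 211.94298764] [261.92861231 298.82447331]
0.035 [296.94679776 199.49635349] [238.98309033 254.43361692]
0.08 [308.38394804 194.87727775] [230.12553403 237.32612854]
vase [0.65107565 0.12894765] 0.2878261208534241
```

View pics/read.png

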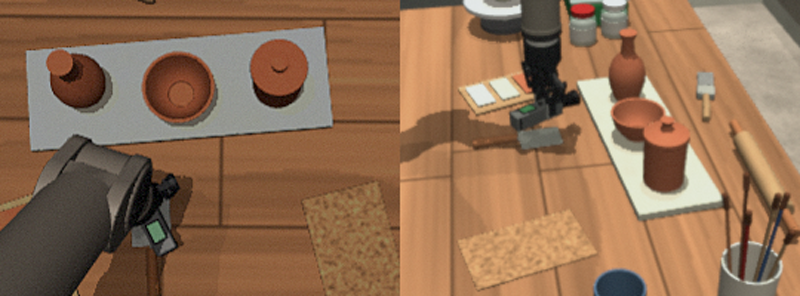

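The thermometer is held level, with its nose at side ≈(303,197) and tail at ≈(268,211). This matches the predicted positions, and the vase hasn't moved. I'll overlay the expected outline to check it closely.

```bash
python3 - <<'E'
from fit import *
s=bot.get_obs(); e=s['eef_pos']; print(s['t'],e,s['tool_rot'])
y=.497; T=lambda v:np.array([np.cos(y)*v[0]-np.sin(y)*v[1]+e[0],np.sin(y)*v[0]+np.cos(y)*v[1]+e[1],v[2]+.057])
o=[]
for c,(u,v) in zip(['top','side'],[(245,270),(290,205)]):
    im=cv2.resize(bot.read_camera(c)[v-38:v+38,u-50:u+50,::-1],None,fx=8,fy=8,interpolation=cv2.INTER_CUBIC)
    im2=im.copy()
    for p in [BODY,NOSE]:
        q=np.array([proj(c,T(w)) for w in p]); q=((q-[u-50,v-38]+.5)*8)
        cv2.polylines(im2,[cv2.convexHull(q.astype(np.int32))],True,(0,255,255),1)
    o.append(im2)
cv2.imwrite('pics/ov.png',cv2.resize(np.hstack(o)[:, :],(800,304))); cv2.imwrite('pics/ov2.png',o[1][:600])
E
```

```text
7.225 [0.45551712 0.02107334 0.07851527] [7.27572030e-05 9.69304395e-01 2.45863718e-01 1.27233766e-04]
```

View pics/ov2.png

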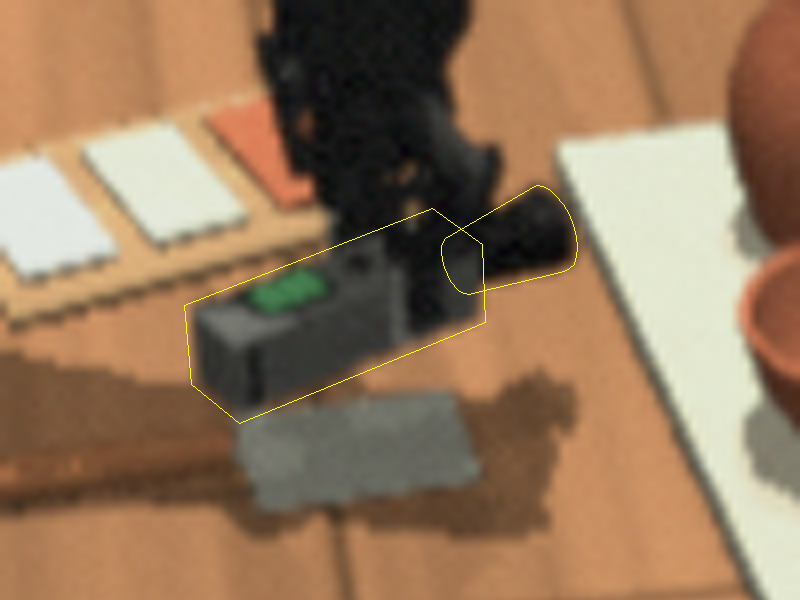

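View pics/ov.png

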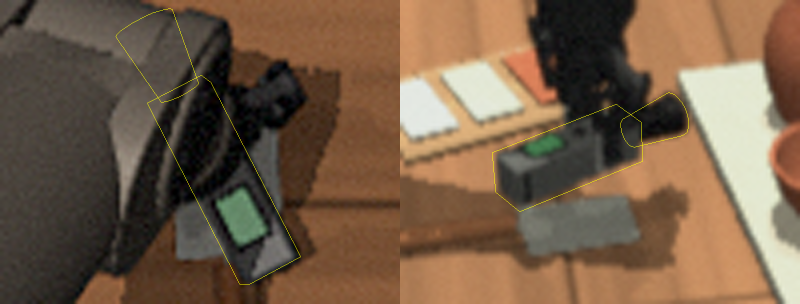

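The overlay agrees with the picture to about 1–2 px, with no yaw or pitch slip. Tail at side-crop (200,310), nose at (575,240). Hold for the reading.

Call:
drive_tool(
  commands=[
    {"hand": 0, "translation": [0, 0, 0], "angular": [0, 0, 0]},
    {"hand": 0, "translation": [0, 0, 0], "angular": [0, 0, 0]},
    {"hand": 0, "translation": [0, 0, 0], "angular": [0, 0, 0]},
    {"hand": 0, "translation": [0, 0, 0], "angular": [0, 0, 0]},
    {"hand": 0, "translation": [0, 0, 0], "angular": [0, 0, 0]},
    {"hand": 0, "translation": [0, 0, 0], "angular": [0, 0, 0]},
    {"hand": 0, "translation": [0, 0, 0], "angular": [0, 0, 0]},
    {"hand": 0, "translation": [0, 0, 0], "angular": [0, 0, 0]},
    {"hand": 0, "translation": [0, 0, 0], "angular": [0, 0, 0]},
    {"hand": 0, "translation": [0, 0, 0], "angular": [0, 0, 0]},
    {"hand": 0, "translation": [0, 0, 0], "angular": [0, 0, 0]},
    {"hand": 0, "translation": [0, 0, 0], "angular": [0, 0, 0]},
  ],
)

```text
t: 8.82
eef_pos: [0.4555, 0.0221, 0.0783]
tool_rot: [-0.0, 0.969, 0.247, -0.0]
contact_force: [-0.1, -1.1, -0.9]
gripper_width: 0.391
grasp_force: 50.3
```

Call:
drive_tool(
  commands=[
    {"hand": 0, "translation": [0, 0, 0], "angular": [0, 0, 0]},
    {"hand": 0, "translation": [0, 0, 0], "angular": [0, 0, 0]},
    {"hand": 0, "translation": [0, 0, 0], "angular": [0, 0, 0]},
    {"hand": 0, "translation": [0, 0, 0], "angular": [0, 0, 0]},
    {"hand": 0, "translation": [0, 0, 0], "angular": [0, 0, 0]},
    {"hand": 0, "translation": [0, 0, 0], "angular": [0, 0, 0]},
    {"hand": 0, "translation": [0, 0, 0], "angular": [0, 0, 0]},
    {"hand": 0, "translation": [0, 0, 0], "angular": [0, 0, 0]},
    {"hand": 0, "translation": [0, 0, 0], "angular": [0, 0, 0]},
    {"hand": 0, "translation": [0, 0, 0], "angular": [0, 0, 0]},
    {"hand": 0, "translation": [0, 0, 0], "angular": [0, 0, 0]},
    {"hand": 0, "translation": [0, 0, 0], "angular": [0, 0, 0]},
  ],
)

```text
t: 10.32
eef_pos: [0.4556, 0.0221, 0.0783]
tool_rot: [0.0, 0.969, 0.247, 0.0]
contact_force: [0.1, 0.9, -1.5]
gripper_width: 0.388
grasp_force: 50.3
```

Call:
drive_tool(
  commands=[
    {"hand": 0, "translation": [-5, -15, 12], "angular": [0, 0, 0]},
    {"hand": 0, "translation": [-13, -55, 20], "angular": [0, 0, -0.03]},
    {"hand": 0, "translation": [-22, -100, 20], "angular": [0, 0, -0.08]},
    {"hand": 0, "translation": [-33, -150, 20], "angular": [0, 0, -0.13]},
    {"hand": 0, "translation": [-44, -200, 20], "angular": [0, 0, -0.18]},
    {"hand": 0, "translation": [-55, -250, 20], "angular": [0, 0, -0.23]},
    {"hand": 0, "translation": [-65, -295, 20], "angular": [0, 0, -0.27]},
    {"hand": 0, "translation": [-71, -318, 10], "angular": [0, 0, -0.27]},
    {"hand": 0, "translation": [-73, -326, -5], "angular": [0, 0, -0.27]},
    {"hand": 0, "translation": [-73, -326, -22], "angular": [0, 0, -0.27]},
    {"hand": 0, "translation": [-73, -326, -37], "angular": [0, 0, -0.27]},
    {"hand": 0, "translation": [-73, -326, -40], "angular": [0, 0, -0.27]},
  ],
)

```text
t: 11.82
eef_pos: [0.382, -0.303, 0.0374]
tool_rot: [-0.001, 0.993, 0.115, -0.001]
contact_force: [0.3, -0.2, -0.7]
gripper_width: 0.391
grasp_force: 50.3
```

Call:
drive_tool(
  commands=[
    {"hand": 0, "translation": [0, 0, -3], "angular": [0, 0, 0]},
    {"hand": 0, "translation": [0, 0, -6], "angular": [0, 0, 0]},
    {"hand": 0, "translation": [0, 0, -8], "angular": [0, 0, 0]},
    {"hand": 0, "translation": [0, 0, -9], "angular": [0, 0, 0]},
    {"hand": 0, "translation": [0, 0, -10], "angular": [0, 0, 0]},
    {"hand": 0, "translation": [0, 0, -11], "angular": [0, 0, 0]},
    {"hand": 0, "translation": [0, 0, -11], "angular": [0, 0, 0]},
    {"hand": 0, "translation": [0, 0, -11], "angular": [0, 0, 0]},
  ],
)

```text
t: 12.82
eef_pos: [0.3826, -0.304, 0.0273]
tool_rot: [0.0, 0.993, 0.114, 0.0]
contact_force: [0.5, -0.2, -1.8]
gripper_width: 0.39
grasp_force: 50.3
```

Call:
drive_tool(
  commands=[
    {"hand": 0, "translation": [0, 0, -0.5], "angular": [0, 0, 0]},
    {"hand": 0, "translation": [0, 0, -1], "angular": [0, 0, 0]},
    {"hand": 0, "translation": [0, 0, -1], "angular": [0, 0, 0]},
    {"hand": 0, "translation": [0, 0, -1], "angular": [0, 0, 0]},
  ],
)

```text
t: 13.32
eef_pos: [0.3826, -0.304, 0.0268]
tool_rot: [-0.0, 0.993, 0.114, 0.0]
contact_force: [-1.7, 2.1, 7.4]
gripper_width: 0.389
grasp_force: 51.5
```

Contact with the mat is confirmed (+7 N), so release slowly and back off upward.

Call:
drive_tool(
  commands=[
    {"hand": 0.43, "translation": [0, 0, 0], "angular": [0, 0, 0]},
    {"hand": 0.5, "translation": [0, 0, 0], "angular": [0, 0, 0]},
    {"hand": 0.7, "translation": [0, 0, 0], "angular": [0, 0, 0]},
    {"hand": 1, "translation": [0, 0, 0], "angular": [0, 0, 0]},
    {"hand": 1, "translation": [0, 0, 0], "angular": [0, 0, 0]},
    {"hand": 1, "translation": [0, 0, 0], "angular": [0, 0, 0]},
    {"hand": 1, "translation": [0, 0, 15], "angular": [0, 0, 0]},
    {"hand": 1, "translation": [0, 0, 40], "angular": [0, 0, 0]},
    {"hand": 1, "translation": [0, 0, 90], "angular": [0, 0, 0]},
    {"hand": 1, "translation": [0, 0, 140], "angular": [0, 0, 0]},
    {"hand": 1, "translation": [20, 50, 180], "angular": [0, 0, 0]},
    {"hand": 1, "translation": [40, 100, 200], "angular": [0, 0, 0]},
  ],
)

```text
t: 14.82
eef_pos: [0.4229, -0.2042, 0.2288]
tool_rot: [0.0, 0.994, 0.112, 0.001]
contact_force: [0.6, 0.8, -0.5]
gripper_width: 1.001
grasp_force: 0.0
```

Call:
drive_tool(
  commands=[
    {"hand": 1, "translation": [20, 60, 10], "angular": [0, 0, 0]},
    {"hand": 1, "translation": [40, 110, 10], "angular": [0, 0, 0]},
    {"hand": 1, "translation": [50, 150, 10], "angular": [0, 0, 0]},
    {"hand": 1, "translation": [50, 150, 10], "angular": [0, 0, 0]},
    {"hand": 1, "translation": [50, 150, 10], "angular": [0, 0, 0]},
  ],
)

```text
t: 15.45
eef_pos: [0.4721, -0.0547, 0.2367]
tool_rot: [0.0, 0.994, 0.114, 0.0]
contact_force: [-0.1, -0.5, 0.0]
gripper_width: 1.0
grasp_force: 0.0
```

```bash
python3 - <<'E'
from fit import *
o=[bot.read_camera('top')[130:370,150:470,::-1],bot.read_camera('side')[130:370,180:500,::-1]]
cv2.imwrite('pics/end.png',cv2.resize(np.hstack(o),(800,300),interpolation=cv2.INTER_AREA))
mk={'top':near('top','thermo',(385,302)),'side':near('side','thermo',(272,290))}
print(fit(mk,[BODY,NOSE],[.383,-.304,.2],.005,(.02,.02,.1)).x, bot.get_obs()['t'],bot.get_obs()['eef_pos'])
E
```

```text
[ 0.38149179 -0.30449173  0.21966467] 15.65 [ 0.47216523 -0.05525093  0.23646247]
```

View pics/end.png

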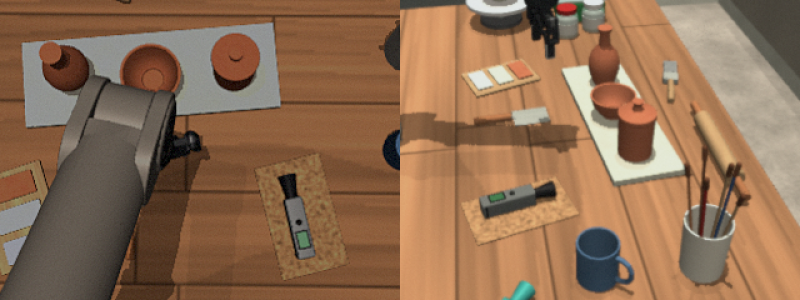

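The thermometer lies flat on its mat with the screen up (top crop ≈(298,218)), the vase is where it was, and the arm is clear.

```bash
python3 -c "
from station import bot
print(bot.hand_in())"
```

```text
the job is handed in; nothing more can be done
None
```

I held the thermometer still for about 3 s, with its nose about 10 cm from the vase and level at the middle of the belly, then laid it back on its cork mat screen up, let go and handed the job in at about 16 s; the vase was not touched, and the hand-in returned no verdict.

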